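# Pop the reader tray and catch it

### The arm

A 6-joint arm with a two-finger parallel gripper is mounted at the origin on a cart in front of the work surface, level with it; the furniture and walls round the work are solid. World frame = base frame: x ahead of the robot, y to its left, z up, the work surface at z = 0. Lengths are in m, angles in rad, forces in N, time in s.
With the tool pointing down it reaches from about 0.35 to 0.775 m from the base axis. Payload 7.3 kg.
Tool frame: the origin (TCP) lies at the very end of the fingers, on their centre line; the grasp point (between the pads) lies 19 mm behind it (robot.hold_point_z is the distance from the TCP to the grasp point, in m); z points along the fingers, y is the direction in which the jaws open and shut (so a half turn about z gives the same grasp; the last joint's range is limited). The gripper opens to 92 mm and grips with 3 to 60 N. Pads are 19 mm wide; open, the fingers measure 130 mm over their backs; the gripper's body (75 mm by 190 mm) begins 47 mm behind the grasp point.
Start: joints at [1.118, 0.342, 1.524, -0, 1.275, -0.146], TCP at [0.159, 0.501, 0.227] pointing down, gripper open.
Joint ranges: [-2.53, 2.53], [-0.77, 2.02], [0.04, 2.7], [-1, 4.14], [0.28, 2.66], [-3.11, 3.11]. Speed limits (rad/s): [2.57, 2.57, 3.14, 3.14, 3.14, 3.14].

### API

Orientations are given as [roll, pitch, yaw] about the fixed x, y, z axes, in that order (R = Rz(yaw) Ry(pitch) Rx(roll)).
In Python, from cell import monitor, viewer, robot gives the robot as it stands.
- The arm moves only by the tool move_arm, never from a script. Its argument "deltas" is a list of rows, each an object of numbers: "x", "y", "z": the shift along the tool's x, y, z in m; "wx", "wy", "wz": the turn, a rotation vector about the tool's x, y, z in degrees; "hand": the opening, from 0 (shut) to 1 (fully open). In form: [{"x": .., "y": .., "z": .., "wx": .., "wy": .., "wz": .., "hand": ..}, ...]. A call has 1 to 8 rows; each row is the pose to reach, as a shift and turn from the pose commanded when the call began, along the tool's axes at that moment; what a row does not reach only later rows make up. A row lasts 1/8 s, in which the tool goes at most 62.5 mm and 10.7 degrees, less where a joint would pass 70% of its speed; a pose out of reach is approached as far as the arm can. A call with a gripper value outside its range is refused whole. The fingers move at their own pace and stop on an object; "grip_force" is the grip in N (left out, the last holds). Time passes only in rows, so rows that repeat a pose let the fingers close. It gives the time, the measured TCP pose, the force and the opening at its end, in the units of the state.
- monitor.observe(): the state, without advancing time (a new reading comes with each control period).
- viewer.read_camera(name): name is "scene" or "top"; returns the picture (480x640x3 uint8, red, green, blue); there is no depth.
- viewer.camera_params(name): a dict with "camera_matrix" (3x3 intrinsics, pixels), "R" (3x3) and "t" (3): a world point X has camera coordinates R X + t. Camera axes: x right, y down, z forward; pixel columns grow to the right and rows downward; lengths in m; the calibration is good to about 2 mm. A picture is of the moment at which its call begins. camera_params takes no time and is no camera call.
- robot.hand_in(): hands the job in, once; it reports no verdict.
The state is a dict: "time": time; "qpos": joint angles; "qvel": joint speeds; "joint_efforts": joint torques, N m; "tool_pos": TCP position; "tool_rot": TCP orientation; "contact_force": force on the tool from outside, world axes, zero at the start; "torque": the same for the moment, N m; "opening": finger opening in m.
Only numpy, scipy, OpenCV 4.12 (cv2) and the standard library are available. Lean on these libraries where they do the work, as an engineer would, in place of code of your own. Each camera call takes 0.05 s, during which the arm holds its last target. There are 200 camera calls.

### The job

The cartridge reader on the bench has a spring tray that flies out when the key beside it is pressed. Press the key with one fingertip and keep it down, and let the tray pop out against the other finger, so that this finger stops it part-way, before it runs out to the end of its travel. Finish while holding like that: key down under one finger, tray at rest against the other; grasp nothing, and leave the two vials and the timer where they stand.

Things in the scene. Friction and masses are not known exactly. Their poses are not given: they have to be found in the camera images.
- reader: Cartridge reader, fixed to the bench: off-white box 58 mm high, x = 0 to 105, y = -65 to 65 mm, on a grey base plate 8 mm thick that runs on in front to x = -100 mm. Origin on the bench under the middle of the box's front wall; -x points out of the front, where the tray comes out, +y to the tray's side, z up. A step 25 mm high (x -64 to 0, y -54 to -4 mm) carries the key.
- key: Eject key: flat grey push key on the step, beside the tray; 28 mm (x) by 24 mm (y), top 34 mm above the bench when up. Origin and axes are the reader's while up, and sink with it. Goes straight down against a spring, 7 mm at most (1.5 N at first, 5 N fully down), and rises when let go. About 4 mm down it unlatches the tray.
- key_top (a point): Centre of the key's top face: at x = -38, y = -30, z = 34 mm of the reader while up; it sinks with the key, to z = 27 mm fully down.
- tray: Grey spring tray; front plate 44 mm wide (y), 12 to 48 mm above the bench. Origin and axes are the reader's while shut. Unlatched, it is pushed along the reader's -x with 4 to 5 N at some 0.15 m/s, to 75 mm out in half a second: too quick to catch afterwards, so a finger must already stand in its way. The base plate before it is empty.
- tray_face (a point): Middle of the upper edge of the tray's front plate, on its outer face: x = -4, y = +28, z = 48 mm of the reader while shut (58 mm across from the key's centre in y); moves along -x with the tray.
- vial_a: Bystander: small brown reagent vial with a white cap, 27 mm across, 50 mm high, loose, standing beside or behind the reader (the two vials swap places). Origin at the centre of its underside.
- vial_b: Bystander: small white reagent vial with a green cap, 25 mm across, 45 mm high, loose, standing beside or behind the reader (the two vials swap places). Origin at the centre of its underside.
- bench_timer: Bystander: bench countdown timer, a white wedge of 44 x 64 x 33 mm, loose, behind the reader. Origin at the centre of its underside.

How it is judged:
By the outcome, as a careful person would: the job done as asked, in the order asked, and still so for the second after the job is handed in, while the arm keeps its last pose, push and grip.
It also fails if it takes over 29 s, if anything falls off the work surface, if the arm or the gripper's body presses on something with over 40 N, if the wrist force passes 120 N, or if a joint passes its speed limit or range.

## Working session

There is one attempt and no reset: what is moved stays moved. The work goes in short steps, Python scripts to look and compute and a tool call to move; the robot and the scene stay as the last step left them, time stands still between calls to the robot, and variables do not carry over. Pictures are saved under pics/ and viewed, about 8 in all and at most 12, crops included, and the job is handed in when it is done.

Besides the shell and the picture viewer there is one more tool, called after "Emit:" by a JSON object that holds its "method" and its "body", one argument or row to a line. move_arm: Moves the arm, as the interface text tells. Its arguments: {"type":"object","properties":{"deltas":{"type":"array","items":{"type":"object","properties":{"x":{"type":"number"},"y":{"type":"number"},"z":{"type":"number"},"wx":{"type":"number"},"wy":{"type":"number"},"wz":{"type":"number"},"hand":{"type":"number"}}}},"grip_force":{"type":"number"}},"required":["deltas"]}

```bash
mkdir -p pics
python3 - <<'E'
from cell import monitor, viewer, robot
import cv2
print(monitor.observe())
for n in("scene","top"):
    cv2.imwrite(f"pics/{n}0.png",viewer.read_camera(n)[:,:,::-1]); print(viewer.camera_params(n))
E
```

```text
{'time': 0.0, 'qpos': array([ 1.11803640e+00,  3.42726662e-01,  1.52500616e+00, -1.61741432e-05,
        1.27539864e+00, -1.45984203e-01]), 'qvel': array([ 0.00241225, -0.00014943, -0.00102863, -0.00137202, -0.00047178,
        0.00011151]), 'joint_efforts': array([ 1.43465910e-03, -4.31253576e+01, -2.44216543e+01,  7.19026546e-02,
        5.62112918e-02, -1.76619919e-04]), 'tool_pos': array([0.15834025, 0.50013018, 0.22604671]), 'tool_rot': array([-3.14006796e+00, -2.08543282e-04,  2.83482149e+00]), 'contact_force': array([ 0.26808879, -0.80118797, -0.83304919]), 'torque': array([0.01626237, 0.02771457, 0.01079176]), 'opening': 0.0916881724672035}
{'camera_matrix': array([[579.82849764,   0.        , 314.6729007 ],
       [  0.        , 579.82849764, 239.29658371],
       [  0.        ,   0.        ,   1.        ]]), 'R': array([[ 0.82574835, -0.56387036,  0.01377969],
       [-0.33943011, -0.5162863 , -0.78627963],
       [ 0.45047404,  0.64459186, -0.61771714]]), 't': array([-0.25376334,  0.41519914,  0.40776862])}
{'camera_matrix': array([[562.66466717,   0.        , 326.90883858],
       [  0.        , 562.66466717, 244.79492286],
       [  0.        ,   0.        ,   1.        ]]), 'R': array([[ 0.23043346, -0.97308487, -0.00250005],
       [-0.94567345, -0.22333522, -0.23626915],
       [ 0.22935159,  0.05680855, -0.97168443]]), 't': array([0.20183563, 0.64097345, 0.76443369])}
```

View pics/top0.png

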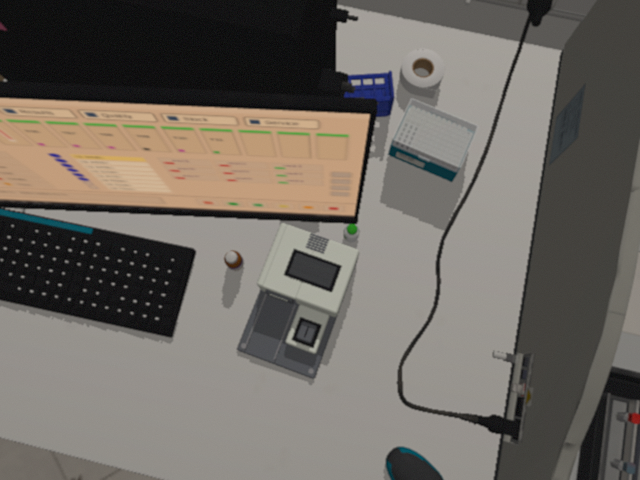

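View pics/scene0.png

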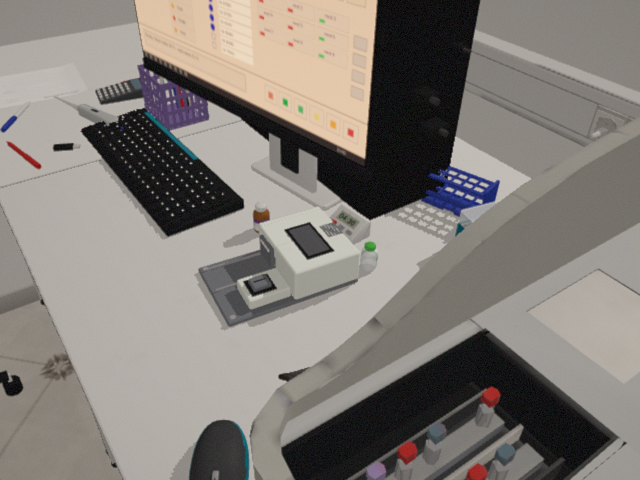

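Run:
```python
import cv2
a=cv2.imread("pics/top0.png")[215:385,220:380]; b=cv2.imread("pics/scene0.png")[190:335,185:390]
cv2.imwrite("pics/c1.png",cv2.resize(a,None,fx=3.5,fy=3.5,interpolation=cv2.INTER_CUBIC))
cv2.imwrite("pics/c2.png",cv2.resize(b,None,fx=3.9,fy=3.9,interpolation=cv2.INTER_CUBIC))
```

```text
(no output)
```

View pics/c1.png

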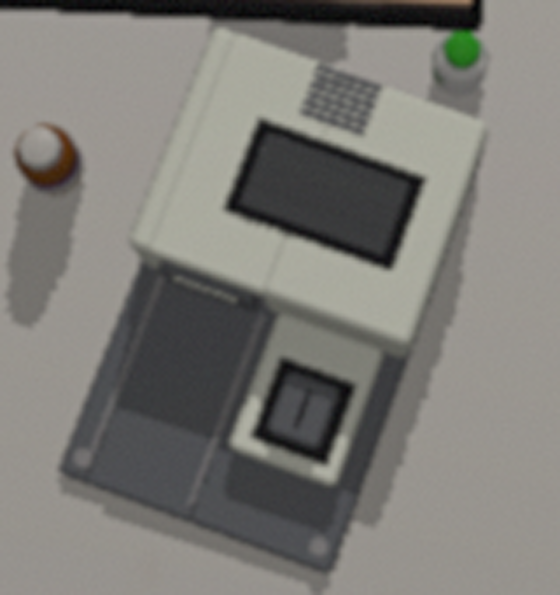

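View pics/c2.png

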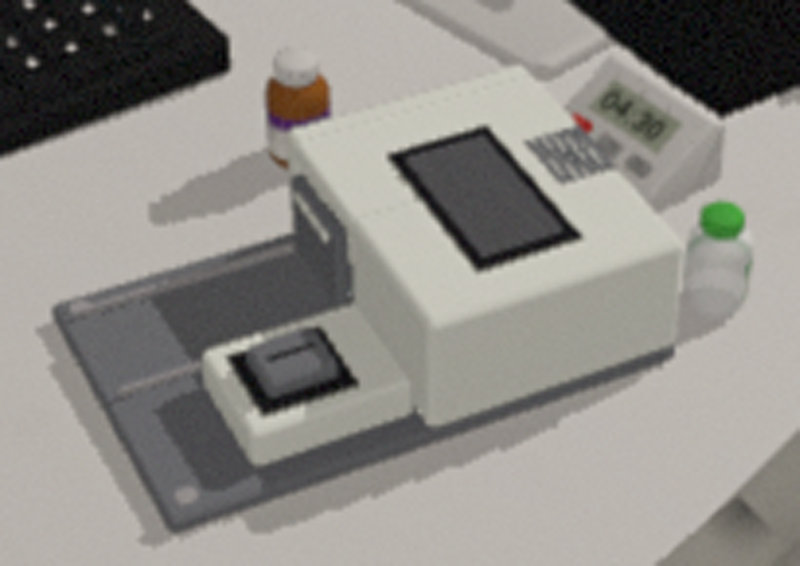

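```bash
cat > h.py <<'E'
import numpy as np
from cell import viewer
P={n:viewer.camera_params(n) for n in("scene","top")}
def proj(n,X):
    p=P[n]; c=np.atleast_2d(X)@p["R"].T+p["t"]; u=c@p["camera_matrix"].T; return u[:,:2]/u[:,2:]
def ray(n,uv):
    p=P[n]; d=p["R"].T@np.linalg.solve(p["camera_matrix"],[*uv,1]); return -p["R"].T@p["t"],d
def onz(n,uv,z):
    o,d=ray(n,uv); return o+d*(z-o[2])/d[2]
def tri(a,b):
    o,d=ray("top",a);q,e=ray("scene",b); s=np.linalg.lstsq(np.c_[d,-e],q-o,rcond=None)[0]
    return (o+d*s[0]+q+e*s[1])/2, np.linalg.norm(o+d*s[0]-q-e*s[1])
E
python3 - <<'E'
from h import *
from scipy.optimize import least_squares
M=np.array([[0,65,58],[0,-65,58],[105,-65,58],[105,65,58],[-100,65,8],[-100,-65,8]])/1e3
c1=np.array([[133,243],[407,352],[487,127],[215,28],[62,472],[330,570]])/3.5+[220,215]
c2=np.array([[293,140],[430,325],[683,245],[518,67],[55,308],[175,528]])/3.9+[185,190]
def W(p,X): 
    c,s=np.cos(p[2]),np.sin(p[2]); return X@np.array([[c,s,0],[-s,c,0],[0,0,1]])+[p[0],p[1],0]
for sel in (("top",),("scene",),("top","scene")):
    f=lambda p: np.concatenate([(proj(n,W(p,M))-{"top":c1,"scene":c2}[n]).ravel() for n in sel])
    r=least_squares(f,[.5,0,-.1]); print(sel,r.x,np.round(r.fun.reshape(-1,2),1).tolist())
p=r.x
print("key",W(p,np.array([-.038,-.03,.034])),"face",W(p,np.array([-.004,.028,.048])),"yaw",np.degrees(p[2]))
key=np.array([303,408])/3.5+[220,215]; print("key px",onz("top",key,.034), onz("scene",np.array([290,362])/3.9+[185,190],.034))
print("monitor corner",tri((358,219),(363,160)), tri((375,101),(363,160)))
print("vials",onz("top",(232,258),.05),onz("top",(352,229),.045))
E
```

```text
('top',) [ 0.48908085  0.36974699 -0.1198832 ] [[-1.8, 0.5], [1.1, -0.8], [1.7, -1.1], [0.1, -1.1], [-1.5, 0.3], [0.4, 2.0]]
('scene',) [ 0.49069539  0.36866108 -0.11388009] [[-2.4, -1.9], [0.7, 1.8], [2.0, 0.0], [1.2, -1.1], [-1.3, -0.3], [-0.4, 0.0]]
('top', 'scene') [ 0.48994604  0.3691955  -0.11718757] [[-1.3, 0.2], [1.7, -1.4], [2.1, -1.8], [0.4, -1.5], [-0.9, -0.0], [1.0, 1.5], [-2.9, -2.0], [-0.1, 1.8], [1.4, 0.2], [0.9, -1.0], [-1.8, -0.5], [-1.3, -0.1]]
key [0.44869909 0.3438442  0.034     ] face [0.48924723 0.39747114 0.048     ] yaw -6.714353370627055
key px [0.44850958 0.34525812 0.034     ] [0.44652245 0.34138726 0.034     ]
monitor corner (array([0.58917281, 0.30611215, 0.20257972]), np.float64(0.0016394070595487692)) (array([0.69619941, 0.34383019, 0.18401715]), np.float64(0.1340392713694296))
vials [0.52985258 0.48266832 0.05      ] [0.61865887 0.31345931 0.045     ]
```

Emit:
{"method": "move_arm", "body": {
  "deltas": [
    {"x": -0.05, "y": -0.005, "z": 0.0, "wz": -2, "hand": 0.7},
    {"x": -0.105, "y": -0.011, "z": 0.01, "wz": -4, "hand": 0.424},
    {"x": -0.16, "y": -0.017, "z": 0.03, "wz": -6, "hand": 0.424},
    {"x": -0.215, "y": -0.022, "z": 0.06, "wz": -8, "hand": 0.424},
    {"x": -0.27, "y": -0.028, "z": 0.09, "wz": -10, "hand": 0.424},
    {"x": -0.3185, "y": -0.0328, "z": 0.126, "wz": -10.9, "hand": 0.424},
    {"x": -0.3185, "y": -0.0328, "z": 0.126, "wz": -10.9, "hand": 0.424},
    {"x": -0.3185, "y": -0.0328, "z": 0.126, "wz": -10.9, "hand": 0.424}
  ]
}}

```text
schema error: expected keys x, y, z, wx, wy, wz, hand
```

Run:
```python
from cell import monitor, viewer
import cv2
s=monitor.observe(); print({k:s[k] for k in("time","tool_pos","tool_rot","contact_force","opening")})
b=viewer.read_camera("scene")[150:350,180:400,::-1]; a=viewer.read_camera("top")[200:400,200:400,::-1]
r=lambda i:cv2.resize(i,(i.shape[1]*3,i.shape[0]*3),interpolation=cv2.INTER_CUBIC)
cv2.imwrite("pics/s1.png",r(b));cv2.imwrite("pics/t1.png",r(a))
```

```text
{'time': 0.1, 'tool_pos': array([0.1583832 , 0.50016713, 0.22612741]), 'tool_rot': array([-3.14027406e+00, -1.42625788e-04,  2.83484147e+00]), 'contact_force': array([-0.04542436, -0.87892882,  0.84828153]), 'opening': 0.09162312933516673}
```

View pics/s1.png

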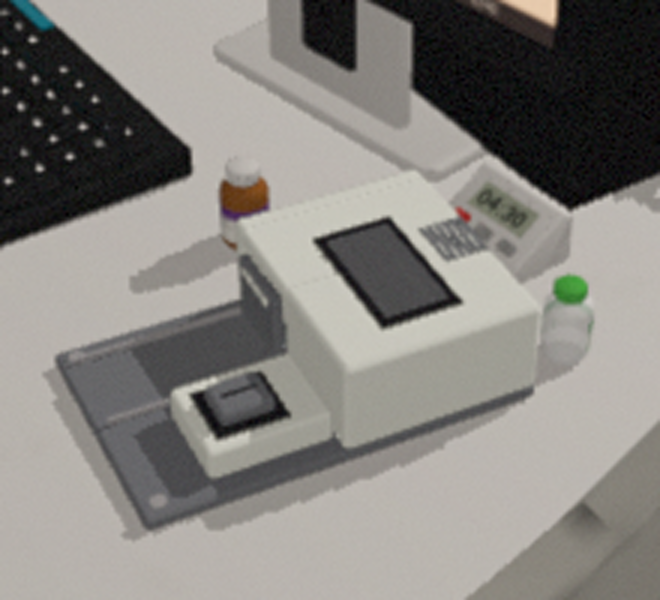

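All keys are required; the move was refused and the scene is unchanged.

Emit:
{"method": "move_arm", "body": {
  "deltas": [
    {"x": -0.05, "y": -0.005, "z": 0.0, "wx": 0, "wy": 0, "wz": -2, "hand": 0.7},
    {"x": -0.105, "y": -0.011, "z": 0.01, "wx": 0, "wy": 0, "wz": -4, "hand": 0.424},
    {"x": -0.16, "y": -0.017, "z": 0.03, "wx": 0, "wy": 0, "wz": -6, "hand": 0.424},
    {"x": -0.215, "y": -0.022, "z": 0.06, "wx": 0, "wy": 0, "wz": -8, "hand": 0.424},
    {"x": -0.27, "y": -0.028, "z": 0.09, "wx": 0, "wy": 0, "wz": -10, "hand": 0.424},
    {"x": -0.3185, "y": -0.0328, "z": 0.126, "wx": 0, "wy": 0, "wz": -10.9, "hand": 0.424},
    {"x": -0.3185, "y": -0.0328, "z": 0.126, "wx": 0, "wy": 0, "wz": -10.9, "hand": 0.424},
    {"x": -0.3185, "y": -0.0328, "z": 0.126, "wx": 0, "wy": 0, "wz": -10.9, "hand": 0.424}
  ]
}}

```text
time: 1.2
tool_pos: [0.4518, 0.3732, 0.1008]
tool_rot: [-3.142, -0.001, 3.024]
contact_force: [-0.5, 1.0, 0.2]
opening: 0.0388
```

Run:
```python
from cell import monitor, viewer
import cv2
s=monitor.observe(); print({k:s[k] for k in("time","tool_pos","tool_rot","contact_force","opening")})
b=viewer.read_camera("scene")[150:350,180:400,::-1]; a=viewer.read_camera("top")[200:400,200:400,::-1]
r=lambda i:cv2.resize(i,(i.shape[1]*3,i.shape[0]*3),interpolation=cv2.INTER_CUBIC)
cv2.imwrite("pics/s2.png",r(b));cv2.imwrite("pics/t2.png",r(a))
```

```text
{'time': 1.2, 'tool_pos': array([0.45184534, 0.3732198 , 0.10083298]), 'tool_rot': array([-3.14159066e+00, -6.97623364e-04,  3.02447503e+00]), 'contact_force': array([-0.50877558,  0.95407312,  0.15032567]), 'opening': 0.038757373739496837}
```

View pics/s2.png

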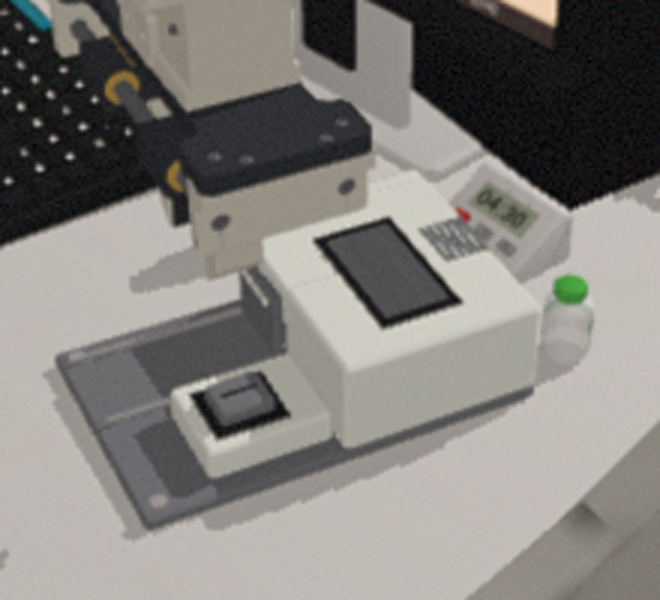

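Run:
```python
from h import *
T=np.array([.4518,.3732,.1008]); y=np.array([.117,.993,0]);x=np.array([.993,-.117,0])
for nm,X in dict(tcp=T,A=T-.029*y,B=T+.029*y,A66=T-.029*y+[0,0,.066],B66=T+.029*y+[0,0,.066],body1=T-.095*y-.037*x+[0,0,.066],body2=T-.095*y+.037*x+[0,0,.066],body3=T+.095*y+.037*x+[0,0,.066]).items():
    print(nm,((proj("scene",X)[0]-[180,150])*3).round(), ((proj("top",X)[0]-[200,200])*3).round())
```

```text
tcp [206. 246.] [258. 362.]
A [232. 281.] [316. 383.]
B [182. 212.] [201. 340.]
A66 [224. 158.] [310. 369.]
B66 [173.  91.] [184. 323.]
body1 [202. 270.] [426. 505.]
body2 [374. 219.] [483. 340.]
body3 [194.   6.] [ 76. 193.]
```

View pics/t2.png

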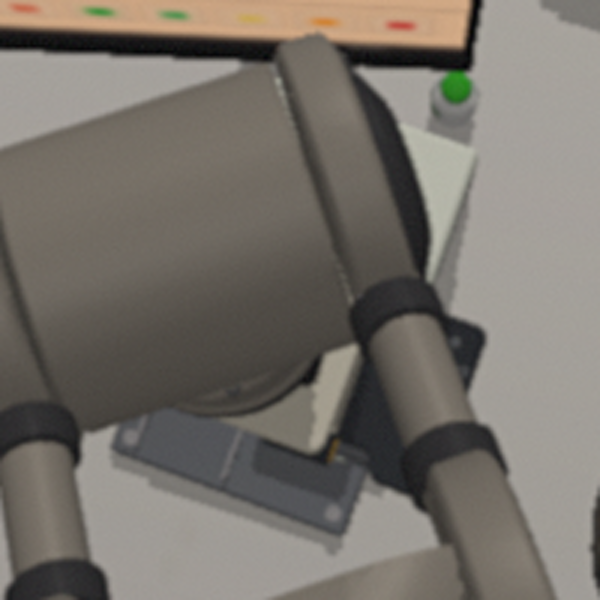

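Emit:
{"method": "move_arm", "body": {
  "deltas": [
    {"x": 0, "y": 0, "z": 0.02, "wx": 0, "wy": 0, "wz": 0, "hand": 0.424},
    {"x": 0, "y": 0, "z": 0.04, "wx": 0, "wy": 0, "wz": 0, "hand": 0.424},
    {"x": 0, "y": 0, "z": 0.055, "wx": 0, "wy": 0, "wz": 0, "hand": 0.424},
    {"x": 0, "y": 0, "z": 0.06, "wx": 0, "wy": 0, "wz": 0, "hand": 0.424},
    {"x": 0, "y": 0, "z": 0.06, "wx": 0, "wy": 0, "wz": 0, "hand": 0.424}
  ]
}}

```text
time: 1.92
tool_pos: [0.4522, 0.3734, 0.0411]
tool_rot: [3.141, 0.0, 3.025]
contact_force: [-0.6, 0.6, 2.0]
opening: 0.0392
```

Run:
```python
from cell import monitor, viewer
import cv2
s=monitor.observe(); print({k:s[k] for k in("time","tool_pos","tool_rot","contact_force","torque","opening")})
b=viewer.read_camera("scene")[190:330,190:370,::-1]
cv2.imwrite("pics/s3.png",cv2.resize(b,None,fx=4,fy=4,interpolation=cv2.INTER_CUBIC))
```

```text
{'time': 1.925, 'tool_pos': array([0.45217384, 0.37340004, 0.04106141]), 'tool_rot': array([3.14127480e+00, 2.84508587e-04, 3.02546232e+00]), 'contact_force': array([-0.58975605,  0.55677091,  2.00390567]), 'torque': array([-0.0256509 ,  0.002102  , -0.02309555]), 'opening': 0.03922110560468798}
```

View pics/s3.png

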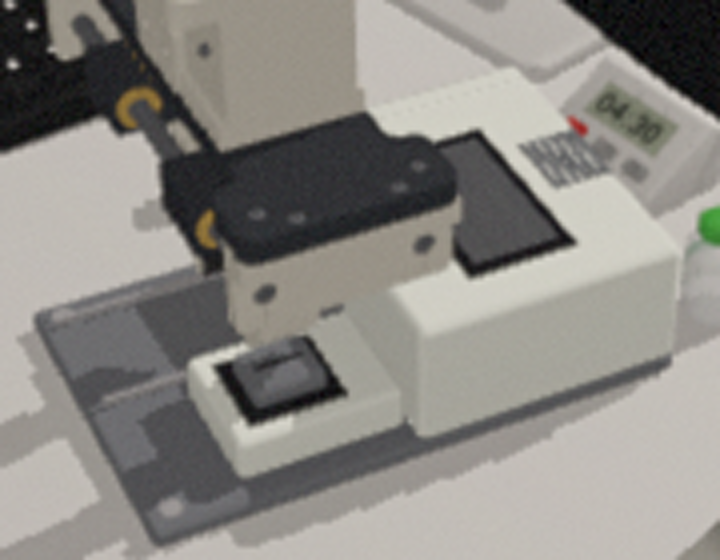

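Emit:
{"method": "move_arm", "body": {
  "deltas": [
    {"x": 0, "y": 0, "z": 0.004, "wx": 0, "wy": 0, "wz": 0, "hand": 0.424},
    {"x": 0, "y": 0, "z": 0.007, "wx": 0, "wy": 0, "wz": 0, "hand": 0.424},
    {"x": 0, "y": 0, "z": 0.009, "wx": 0, "wy": 0, "wz": 0, "hand": 0.424},
    {"x": 0, "y": 0, "z": 0.009, "wx": 0, "wy": 0, "wz": 0, "hand": 0.424}
  ]
}}

```text
time: 2.48
tool_pos: [0.4524, 0.3731, 0.0319]
tool_rot: [3.141, 0.0, 3.025]
contact_force: [-0.5, -0.3, 2.3]
opening: 0.0388
```

Emit:
{"method": "move_arm", "body": {
  "deltas": [
    {"x": 0, "y": 0, "z": 0.002, "wx": 0, "wy": 0, "wz": 0, "hand": 0.424},
    {"x": 0, "y": 0, "z": 0.004, "wx": 0, "wy": 0, "wz": 0, "hand": 0.424},
    {"x": 0, "y": 0, "z": 0.004, "wx": 0, "wy": 0, "wz": 0, "hand": 0.424},
    {"x": 0, "y": 0, "z": 0.004, "wx": 0, "wy": 0, "wz": 0, "hand": 0.424},
    {"x": 0, "y": 0, "z": 0.004, "wx": 0, "wy": 0, "wz": 0, "hand": 0.424}
  ]
}}

```text
time: 3.1
tool_pos: [0.4522, 0.3731, 0.0277]
tool_rot: [3.142, -0.0, 3.025]
contact_force: [-1.7, 0.8, 3.6]
opening: 0.0389
```

Run:
```python
from cell import monitor, viewer
import cv2
s=monitor.observe(); print({k:s[k] for k in("time","tool_pos","tool_rot","contact_force","torque","opening")})
b=viewer.read_camera("scene")[190:330,190:370,::-1]; a=viewer.read_camera("top")[230:390,230:390,::-1]
c=cv2.resize(b,(0,0),fx=2.8,fy=2.8,interpolation=cv2.INTER_CUBIC);d=cv2.resize(a,(286,392)[:1]*2,interpolation=cv2.INTER_CUBIC)
d=cv2.copyMakeBorder(d,0,c.shape[0]-d.shape[0],0,0,cv2.BORDER_CONSTANT)
cv2.imwrite("pics/s4.png",cv2.hconcat([c,d]))
```

```text
{'time': 3.1, 'tool_pos': array([0.45218031, 0.37310536, 0.02768141]), 'tool_rot': array([ 3.14154681e+00, -1.33399114e-04,  3.02516804e+00]), 'contact_force': array([-1.66338767,  0.75198351,  3.62396765]), 'torque': array([-0.04713465,  0.21056459,  0.17770062]), 'opening': 0.03891861836588393}
```

View pics/s4.png

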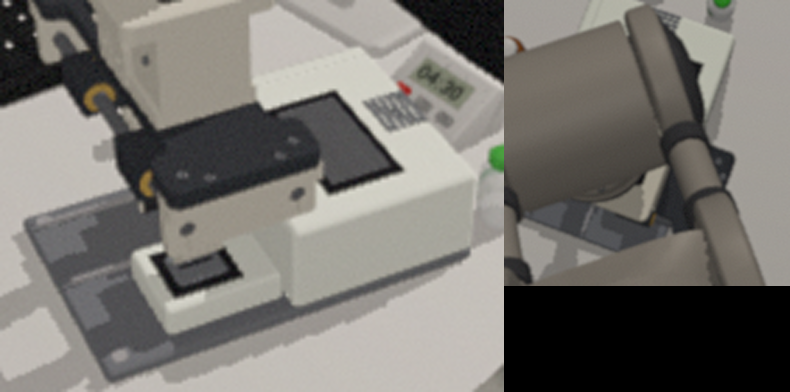

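Run:
```python
from cell import monitor, viewer
import numpy as np
F=[]
for i in range(12):
    viewer.read_camera("scene"); s=monitor.observe(); F.append(np.r_[s["contact_force"],s["torque"],s["tool_pos"]])
F=np.array(F); print(F.mean(0).round(3),F.std(0).round(3),s["time"],s["opening"])
```

```text
[-1.678  1.1    2.949  0.058  0.242  0.168  0.452  0.373  0.028] [0.486 0.421 0.441 0.038 0.022 0.019 0.    0.    0.   ] 3.8 0.039013608672495044
```

Run:
```python
from h import *
import cv2
c,s=np.cos(-.1172),np.sin(-.1172)
W=lambda x,y,z:np.array([.49+c*x-s*y,.3692+s*x+c*y,z])
for d in(0,.0245,.075):
    print(d,[(proj("scene",W(-.004-d,y,z))[0]).round().tolist() for y,z in((.006,.048),(.05,.048),(.006,.012),(.05,.012))],[(proj("top",W(-.004-d,y,z))[0]).round().tolist() for y,z in((.006,.048),(.05,.048))])
a=viewer.read_camera("scene")[:,:,::-1]
o=cv2.imread("pics/scene0.png")
f=lambda i:cv2.resize(i[225:315,190:290],None,fx=4,fy=5,interpolation=cv2.INTER_CUBIC)
g=cv2.convertScaleAbs(cv2.hconcat([f(o),f(a)]),alpha=1.8)
cv2.imwrite("pics/s5.png",g)
```

```text
0 [[271.0, 252.0], [259.0, 235.0], [272.0, 271.0], [260.0, 254.0]] [[293.0, 301.0], [266.0, 291.0]]
0.0245 [[256.0, 257.0], [244.0, 240.0], [257.0, 276.0], [245.0, 258.0]] [[287.0, 317.0], [260.0, 307.0]]
0.075 [[222.0, 267.0], [212.0, 249.0], [224.0, 286.0], [214.0, 268.0]] [[275.0, 349.0], [247.0, 338.0]]
```

View pics/s5.png

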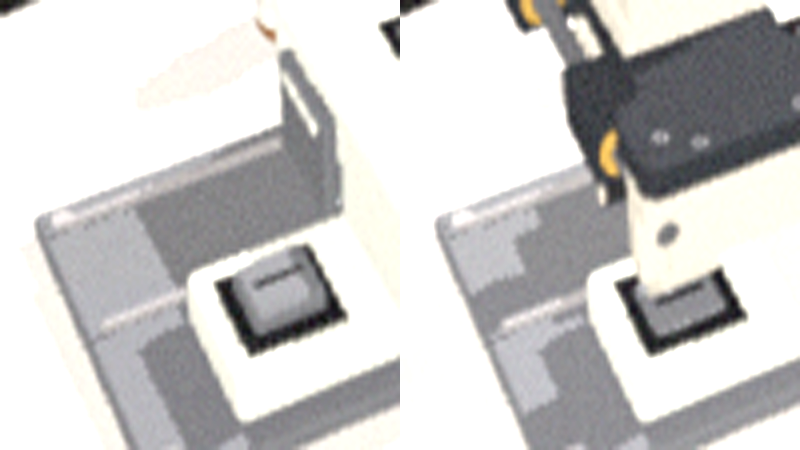

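Emit:
{"method": "move_arm", "body": {
  "deltas": [
    {"x": 0, "y": 0, "z": 0.0008, "wx": 0, "wy": 0, "wz": 0, "hand": 0.424},
    {"x": 0, "y": 0, "z": 0.0008, "wx": 0, "wy": 0, "wz": 0, "hand": 0.424},
    {"x": 0, "y": 0, "z": 0.0008, "wx": 0, "wy": 0, "wz": 0, "hand": 0.424}
  ]
}}

```text
time: 4.22
tool_pos: [0.4522, 0.3731, 0.0273]
tool_rot: [3.141, 0.0, 3.025]
contact_force: [-2.6, -0.3, 6.0]
opening: 0.0392
```

Run:
```python
from cell import monitor, viewer
import numpy as np
F=[]
for i in range(12):
    viewer.read_camera("scene"); s=monitor.observe(); F.append(np.r_[s["contact_force"],s["torque"],s["tool_pos"]])
F=np.array(F); print(F.mean(0).round(4),s["time"],s["opening"])
```

```text
[-2.5055  0.4811  5.7402  0.0473  0.4331  0.1521  0.4522  0.3731  0.0273] 4.825 0.03911648002920771
```

```bash
python3 -c "
from cell import robot
print(robot.hand_in())"
```

```text
the job is handed in; nothing more can be done
None
```

I handed the job in at about 4.8 s with one fingertip holding the eject key down. The other finger stands in the tray's path, about 24 mm out by geometry. The tray's rest against that finger is inferred from forces, because the gripper hid it in both views.

- **Key:** The TCP ended at z = 27.3 mm, and the key's bottom is 27 mm. The upward force rose from about 3 to 5.7 N on the last small step, which points to the stop. The picture taken just before that step shows the key sunk.
- **Tray:** After the key unlatched, a steady push out of the reader of about 1.7 to 2.5 N and a twist of 0.15 to 0.17 N m appeared. The push is less than the stated 4 to 5 N, probably because friction at the key carries part of it. The pictures also show the tray did not run out to 75 mm.
- **Readings that disagreed:** The vertical force read about 3 N at an estimated 6.3 mm of key travel, where about 4.7 N was expected. That is why I pressed another 0.8 mm. I took the gap to be sensor bias or a small height error.
- **Bystanders:** The arm stayed well clear of the vials and the timer. I did not measure their positions again afterwards; the last close-up picture shows the timer and green-capped vial in place, but the gripper blocked the view of the brown vial.
- **Refused move:** My first move call was rejected for missing fields, and nothing moved.

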